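# Seat a steerer tube in twin V-blocks and hold it down

## Robot

A 6-joint arm with a two-finger parallel gripper is mounted at the origin on a cart in front of the work surface, level with it; the furniture and walls round the work are solid. World frame = base frame: x ahead of the robot, y to its left, z up, the work surface at z = 0. Lengths are in m, angles in rad, forces in N, time in s.
With the tool pointing down it reaches from about 0.325 to 0.925 m from the base axis. Payload 3.1 kg.
Tool frame: the origin (TCP) lies on the mounting face of the last link; the fingertips stand 173 mm ahead of it and the grasp point (between the pads) lies 155 mm ahead of it (r.pinch_z is the z of the grasp point in the tool frame, in m); z points along the fingers, x is the direction in which the jaws open and shut, and the axes are right-handed (so a half turn about z gives the same grasp; the last joint's range is limited). The gripper opens to 85 mm and grips with 20 to 120 N. Pads are 22 mm wide; open, the fingers measure 114 mm over their backs; the gripper's body (76 mm by 85 mm) begins 54 mm behind the grasp point. The pads swing forward as they close: fully open they stand 13 mm farther back than shut.
Start: joints at [-1.291, 0.217, 1.613, -0, 1.311, -0.112], TCP at [0.239, -0.578, 0.405] pointing down, gripper open.
Joint ranges: [-2.75, 2.75], [-0.78, 2.1], [0.31, 2.55], [-1.13, 4.27], [0.13, 2.63], [-2.58, 2.58]. Speed limits (rad/s): [2.79, 2.79, 3.14, 3.14, 3.14, 3.14].

## Interface

Orientations are given as [roll, pitch, yaw] about the fixed x, y, z axes, in that order (R = Rz(yaw) Ry(pitch) Rx(roll)).
In Python, from rig import r gives the robot as it stands.
- The arm moves only by the tool carry_out, never from a script. Its argument "commands" is a list of rows, each a list of 3 entries, a list of its own where there are three numbers: the shift along the world's x, y, z in units of 0.2 m (1.0 is 0.2 m), then the turn, a rotation vector about the world's x, y, z in units of 6 degrees (1.0 is 6 degrees), then the opening, from 0 (shut) to 1 (fully open). In form: [[[x, y, z], [wx, wy, wz], claw], ...]. A call has 1 to 12 rows; each row shifts and turns the commanded pose from where the row before left it; what a row does not reach is not made up. A row lasts 1/10 s, in which the tool goes at most 50 mm and 8.59 degrees, less where a joint would pass 70% of its speed; a pose out of reach is approached as far as the arm can. A call with a number of a shift or a turn outside -1 to 1 is refused whole. A call with a gripper value outside its range is refused whole. The fingers move at their own pace and stop on an object; the grip force is fixed at half the most. Time passes only in rows, so rows that do not move let the fingers close. It gives the time, the measured TCP pose, the force and the opening at its end, in the units of the state.
- r.read_state(): the state, without advancing time (a new reading comes with each control period).
- r.snapshot(name): name is "scene" or "top" or "wrist"; returns a dict with "img" (400x640x3 uint8, red, green, blue), "fx", "fy", "cx", "cy" (pixels), "R" (3x3) and "t" (3): a world point X has camera coordinates R X + t. Camera axes: x right, y down, z forward; pixel columns grow to the right and rows downward; lengths in m; the calibration is good to about 2 mm. A picture is of the moment at which its call begins. There is no depth.
- r.job_done(): hands the job in, once; it reports no verdict.
The state is a dict: "time_s": time; "joint_pos": joint angles; "dq": joint speeds; "effort": joint torques, N m; "eef_pos": TCP position; "tcp_rot": TCP orientation; "ft_force": force on the tool from outside, world axes, zero at the start; "moment": the same for the moment, N m; "gripper_width": opening from 0.0 (shut) to 1.0 (fully open).
Only numpy, scipy, OpenCV 4.12 (cv2) and the standard library are available. Lean on these libraries where they do the work, as an engineer would, in place of code of your own. Each camera call takes 0.05 s, during which the arm holds its last target. There are 200 camera calls.

## Task

Turn the knob of the swing clamp clockwise (seen from above) to its end stop so that its arm is clear of the V-blocks and leave it there, then lay the long steel tube (the 130 mm one, not the short one) along the V across both blocks, centred on the pair, and press it down gently but firmly, about 15 N and never hard, so that it bears on both faces of the V. Finish while still holding it pressed there with the gripper: do not let go. Leave the short tube and the oil bottle where they are.

Things in the scene. Friction and masses are not known exactly. Their poses are not given: they have to be found in the camera images.
- clamp (a joint): Swing clamp at the robot's end of the fixture, turning about a vertical pin. Value in rad: 0 = its arm lies along the V, over the nearer V-block; grows as it turns clockwise seen from above; 1.5 = end stop, arm square to the V and clear of it (to the right). Friction only (about 0.08 N m), stays where it is left.
- clamp_knob (a point): Grip point on the clamp's knob, on the pivot axis, 125 mm from v_seat towards the robot along the V. The knob is an upright black bar 44 mm long (along x), 14 mm thick, 38 mm high; its top is 16 mm above this point. x points along the clamp's steel arm (12 mm wide, 84 mm long, its top 22 mm below this point); z is up.
- v_seat (a point): Centre of the long tube when it is fully home and centred: midway between the two V-blocks, 50 mm above the work surface. x runs along the V (away from the robot), y across it to the left, z up. The gap between the blocks is 64 mm long and open down to the base plate, 38 mm below this point, so that fingers fit down either side of the tube.
- v_face_left: Left (+y) halves of the two dark steel V-blocks, with the left face of the 90 degree V. The blocks are centred at x = +43 and -43 mm from v_seat, each 22 mm long (x) and 72 mm wide (y), tops 58 mm above the work surface. Fixed on a base plate 226 x 84 x 12 mm. Origin on the work surface under v_seat.
- v_face_right: Right (-y) halves of the same two V-blocks, with the right face of the V; fixed. Origin on the work surface under v_seat.
- tube: The long tube: plain steel, 30 mm diameter, 130 mm long, 0.08 to 0.17 kg, lying loose on the work surface. Origin at its centre, x along its axis (either way round); it may roll about x, so its y and z mean nothing.
- short_tube: The short tube: plain steel, 30 mm diameter, 50 mm long, lying on the work surface; not to be used. Origin at its centre, x along its axis.
- oil: Oil bottle with a long spout standing behind the fixture, 45 mm diameter, 165 mm high; to be left alone. Origin at the centre of its underside, z up.

How it is judged:
By the outcome, as a careful person would: the job done as asked, in the order asked, and still so for the second after the job is handed in, while the arm keeps its last pose, push and grip.
It also fails if it takes over 67 s, if anything falls off the work surface, if the arm or the gripper's body presses on something with over 40 N, if the wrist force passes 120 N, or if a joint passes its speed limit or range.

## Working session

There is one attempt and no reset: what is moved stays moved. The work goes in short steps, Python scripts to look and compute and a tool call to move; the robot and the scene stay as the last step left them, time stands still between calls to the robot, and variables do not carry over. Pictures are saved under pics/ and viewed, about 8 in all and at most 12, crops included, and the job is handed in when it is done.

Besides the shell and the picture viewer there is one more tool, called after ">>>" by a JSON object that holds its "method" and its "body", one argument or row to a line. carry_out: Moves the arm, as the interface text tells. Shifts and turns lie within -1 to 1; 1 stands for 0.2 m of shift or 6 degrees of turn. Its arguments: {"type":"object","properties":{"commands":{"type":"array","items":{"type":"array"}}},"required":["commands"]}

```bash
ls; mkdir -p pics
cat > h.py <<'E'
from rig import r
import numpy as np, cv2
def snap(n,f):
    s=r.snapshot(n); cv2.imwrite('pics/'+f+'.png',s['img'][:,:,::-1]); return s
def ray(s,u,v,z):
    R=np.array(s['R']);t=np.array(s['t']);c=-R.T@t
    d=R.T@np.array([(u-s['cx'])/s['fx'],(v-s['cy'])/s['fy'],1]); return c+d*(z-c[2])/d[2]
def proj(s,X):
    p=np.array(s['R'])@np.array(X)+np.array(s['t']); return [s['fx']*p[0]/p[2]+s['cx'],s['fy']*p[1]/p[2]+s['cy']]
E
python3 - <<'E'
from h import *
import pickle
a=snap('top','top1');b=snap('scene','scene1')
pickle.dump((a,b),open('s1.pkl','wb'))
for s in (a,b): print(s['fx'],s['cx'],-np.array(s['R']).T@np.array(s['t']),np.round(s['R'],2).tolist())
print(r.read_state())
E
```

```text
pics
512.0562596277401 321.33126268583254 [0.32794535 0.13055071 1.58648622] [[0.01, -1.0, -0.0], [-0.98, -0.01, -0.18], [0.18, 0.0, -0.98]]
455.7589212246935 318.78325955158357 [0.05105353 0.74170766 1.04915239] [[-0.75, -0.66, 0.01], [-0.51, 0.57, -0.65], [0.42, -0.49, -0.76]]
{'time_s': 0.1, 'joint_pos': array([-1.29120615e+00,  2.17687907e-01,  1.61482248e+00,  1.02849144e-05,
        1.31134024e+00, -1.12193570e-01]), 'dq': array([ 0.00025286, -0.00029098, -0.00393531, -0.00024989, -0.00077296,
        0.00086991]), 'effort': array([-4.63347351e-04, -3.98076153e+01, -3.04968703e+01, -1.16218689e-04,
        4.25712453e-03,  1.00126090e-05]), 'eef_pos': array([ 0.23856874, -0.57726649,  0.40346725]), 'tcp_rot': array([-3.14132998e+00,  2.24266080e-03, -1.17901493e+00]), 'ft_force': array([-0.02294586, -0.56963013,  0.16792641]), 'moment': array([-0.0061067 , -0.01374573,  0.05412813]), 'gripper_width': 1.0023218441217532}
```

View pics/top1.png

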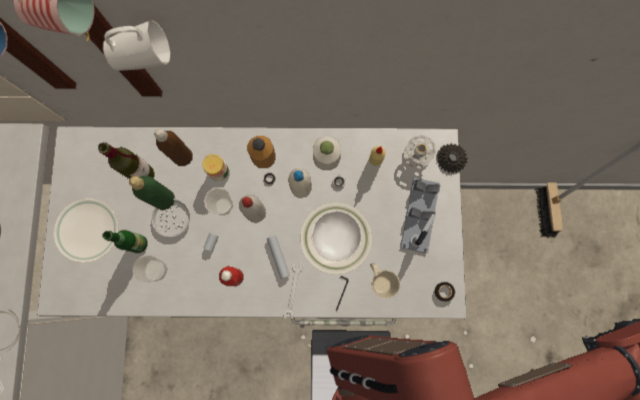

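View pics/scene1.png

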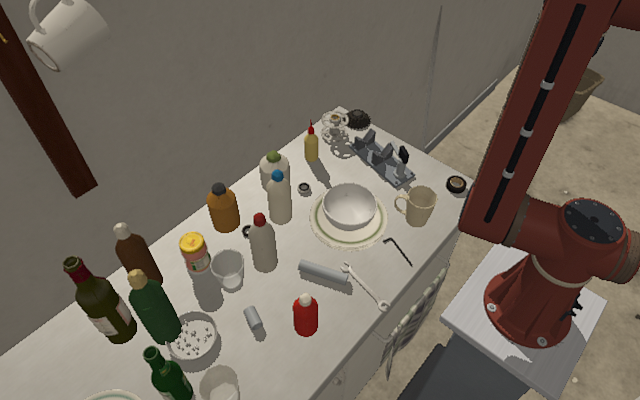

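Top view: fixture at about (420,215) with the black knob at (421,238), long tube at (277,257), short tube at (211,242), oil bottle at (377,155). I'll enlarge the fixture and tube.

Run:
```python
from h import *
import pickle
a,b=pickle.load(open('s1.pkl','rb'))
A=a['img'][170:260,390:450];B=b['img'][120:195,345:420]
A=cv2.resize(A,(400,600),interpolation=cv2.INTER_CUBIC);B=cv2.resize(B,(400,400),interpolation=cv2.INTER_CUBIC)
o=np.zeros((600,800,3),np.uint8);o[:,:400]=A;o[:400,400:]=B
cv2.imwrite('pics/crop1.png',o[:,:,::-1])
for n,p,z in [('knob',(421,238),.09),('fix',(420,215),.05),('tube',(277,257),.015),('short',(211,242),.015)]: print(n,ray(a,*p,z).round(3))
# tube by colour mask
g=a['img'][225:290,250:300].astype(int); 
hsv=cv2.cvtColor(a['img'],cv2.COLOR_RGB2HSV)
print(a['img'][257,270:285].tolist(), a['img'][257,255].tolist())
```

```text
knob [ 0.49  -0.157  0.09 ]
fix [ 0.564 -0.163  0.05 ]
tube [0.437 0.271 0.015]
short [0.482 0.475 0.015]
[[123, 117, 110], [121, 116, 109], [116, 111, 104], [101, 98, 93], [107, 105, 101], [128, 125, 122], [146, 143, 139], [160, 157, 153], [168, 166, 161], [170, 168, 162], [171, 168, 163], [167, 165, 159], [162, 159, 153], [164, 159, 151], [177, 170, 159]] [183, 176, 165]
```

View pics/crop1.png

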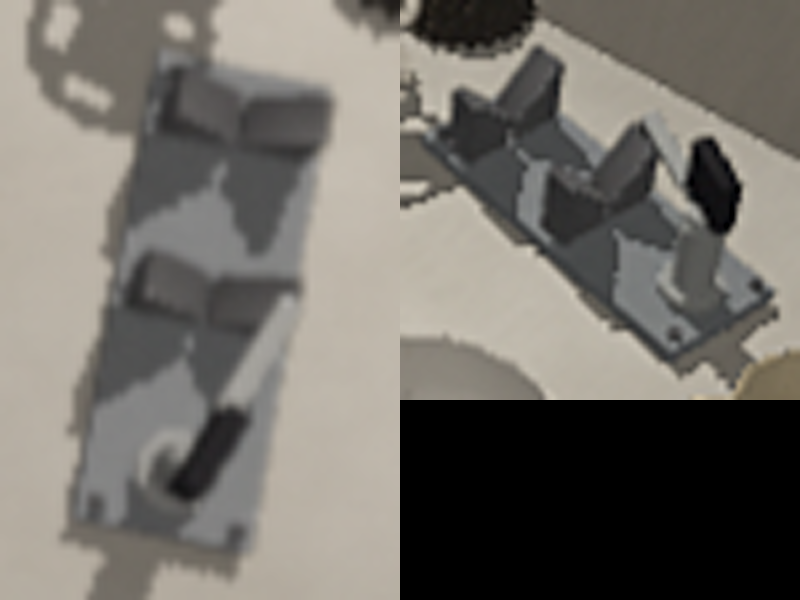

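Run:
```python
from h import *
import pickle
a,b=pickle.load(open('s1.pkl','rb'))
c=np.array([(75,520),(245,550),(330,90),(160,55)])/6.667+[390,170]
P=np.array([ray(a,*p,.012) for p in c]);print(P.round(3).tolist(),[np.linalg.norm(P[i]-P[i-1]).round(3) for i in range(4)])
v=(P[3]+P[2]-P[0]-P[1])/2; print('yaw',np.degrees(np.arctan2(v[1],v[0])),P.mean(0))
def cen(s,x0,x1,y0,y1):
    m=(s['img'][y0:y1,x0:x1].max(2)<45).astype(np.uint8)
    n,l,st,ce=cv2.connectedComponentsWithStats(m); i=1+np.argmax(st[1:,4]); return ce[i]+[x0,y0],st[i]
ka,kb=cen(a,408,436,225,250),cen(b,395,420,140,168); print(ka,kb)
def tri(pa,pb):
    Pm=[np.array([[s['fx'],0,s['cx']],[0,s['fy'],s['cy']],[0,0,1]])@np.c_[s['R'],s['t']] for s in(a,b)]
    X=cv2.triangulatePoints(Pm[0],Pm[1],np.array(pa,float),np.array(pb,float))[:,0];return X[:3]/X[3]
print('knob',tri(ka[0],kb[0]))
# tube corners: mask of tube vs table
g=a['img'][230:285,262:295];m=((g.max(2)-g.min(2).astype(int))<12).astype(np.uint8)
n,l,st,ce=cv2.connectedComponentsWithStats(m);i=1+np.argmax(st[1:,4])
pts=np.argwhere(l==i)[:,::-1]+[262,230]
W=np.array([ray(a,*p,.015)[:2] for p in pts],np.float32); print('tube',st[i],cv2.minAreaRect(W))
```

```text
[[0.467, -0.11, 0.012], [0.454, -0.188, 0.012], [0.671, -0.235, 0.012], [0.687, -0.155, 0.012]] [np.float64(0.224), np.float64(0.079), np.float64(0.222), np.float64(0.081)]
yaw -11.853053791476324 [ 0.56984577 -0.17177969  0.012     ]
(array([420.32758621, 237.84482759]), array([ 7,  7, 11, 13, 58], dtype=int32)) (array([403.34210526, 154.5877193 ]), array([  4,   6,  10,  18, 114], dtype=int32))
knob [ 0.48968191 -0.15210814  0.10187647]
tube [  5   6  22  43 426] ((0.4369879961013794, 0.26971757411956787), (0.13151125609874725, 0.03124433010816574), 20.830238342285156)
```

The crop shows the clamp arm about 18° clockwise of the V line, so it is still partly over the near block. The sizes check out: plate 224×80 mm, tube 131×31 mm. Now moving above the knob.

>>> {"method": "carry_out", "body": {
  "commands": [
    [[0.105,0.1775,0],[0,0,1],1],
    [[0.105,0.1775,0],[0,0,1],1],
    [[0.105,0.1775,0],[0,0,1],1],
    [[0.105,0.1775,0],[0,0,1],1],
    [[0.105,0.1775,0],[0,0,1],1],
    [[0.105,0.1775,0],[0,0,1],1],
    [[0.105,0.1775,0],[0,0,1],1],
    [[0.105,0.1775,0],[0,0,1],1],
    [[0.105,0.1775,0],[0,0,1],1],
    [[0.105,0.1775,0],[0,0,1],1],
    [[0.105,0.1775,0],[0,0,1],1],
    [[0.105,0.1775,0],[0,0,1],1]
  ]
}}

```text
time_s: 1.3
eef_pos: [0.491, -0.1499, 0.4043]
tcp_rot: [-3.141, 0.001, 0.082]
ft_force: [0.4, 1.1, 0.1]
gripper_width: 1.001
```

>>> {"method": "carry_out", "body": {
  "commands": [
    [[0,0,0],[0,0,1],1],
    [[0,0,0],[0,0,1],1],
    [[0,0,0],[0,0,1],1],
    [[0,0,0],[0,0,1],1],
    [[0,0,0],[0,0,1],1],
    [[0,0,0],[0,0,1],1],
    [[0,0,0],[0,0,1],1],
    [[0,0,0],[0,0,1],1],
    [[0,0,0],[0,0,1],1],
    [[0,0,0],[0,0,0],1]
  ]
}}

```text
time_s: 2.3
eef_pos: [0.4904, -0.1515, 0.4041]
tcp_rot: [-3.14, 0.0, 1.02]
ft_force: [-0.6, -0.6, 0.5]
gripper_width: 0.996
```

Run:
```python
from h import *
import pickle
w=snap('wrist','wrist1');pickle.dump(w,open('w1.pkl','wb'));st=r.read_state();print(st['eef_pos'],np.degrees(st['tcp_rot']))
print(-np.array(w['R']).T@np.array(w['t']),w['fx'],[proj(w,(.49,-.152,.1))])
```

```text
[ 0.49047112 -0.15156188  0.40420965] [-1.79945300e+02  6.43252785e-03  5.83263074e+01]
[ 0.42079424 -0.10836254  0.3740369 ] 357.36468577424284 [[np.float64(320.26680619683316), np.float64(185.20327916007355)]]
```

View pics/wrist1.png

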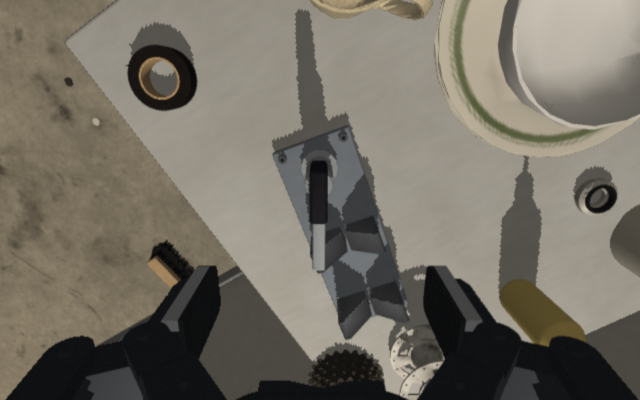

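Wrist view: the knob is the dark bar at (318,190), almost square to the jaws. The two V-blocks are at about (355,240) and (375,300). I'll zoom in for precise corners.

Run:
```python
from h import *
import pickle
w=pickle.load(open('w1.pkl','rb'))
A=cv2.resize(w['img'][120:345,265:415],(400,600),interpolation=cv2.INTER_CUBIC) # scale 2.667
cv2.imwrite('pics/crop2.png',A[:,:,::-1])
g=w['img'][145:235,295:340];m=(g.max(2)<40).astype(np.uint8)
n,l,st,ce=cv2.connectedComponentsWithStats(m);i=1+np.argmax(st[1:,4]);print(st[i],ce[i])
pts=np.argwhere(l==i)[:,::-1].astype(np.float32)+[295,145]; print(cv2.minAreaRect(pts.astype(np.float32)))
```

```text
[  14   16   19   63 1088] [23.16268382 46.82536765]
((317.9999694824219, 191.99998474121094), (61.99999237060547, 17.999996185302734), 90.0)
```

View pics/crop2.png

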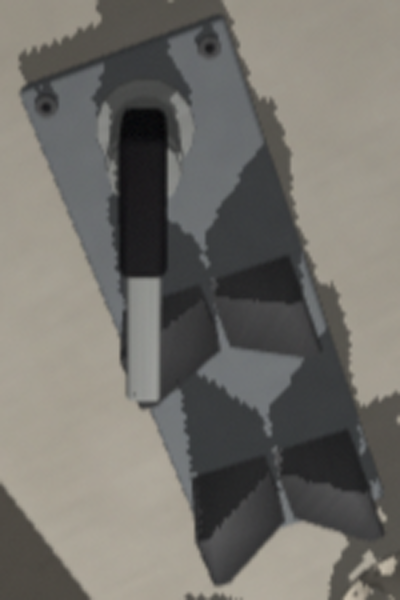

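Run:
```python
from h import *
import pickle
w=pickle.load(open('w1.pkl','rb'))
P=lambda u,v,z: ray(w,265+u/2.667,120+v/2.667,z)
f=lambda X:X.round(4)
for z in(.115,.12,.125):
    n,e=P(144,137,z),P(144,275,z); print('knob',z,f((n+e)/2),'len',np.linalg.norm(e-n),np.degrees(np.arctan2(*(e-n)[1::-1])), 'wid',np.linalg.norm(P(120,200,z)-P(167,200,z)))
n,e=P(144,275,.08),P(144,400,.08);print('arm',np.degrees(np.arctan2(*(e-n)[1::-1])))
L,R=P(22,92,.012),P(228,15,.012);print('plate',f(L),f(R),np.linalg.norm(L-R))
for nm,p in dict(FL=(193,478),FR=(350,430),fL=(217,583),fR=(383,535),NR=(290,257),nR=(322,353)).items(): print(nm,f(P(*p,.058)))
for nm,p in dict(Vn=(213,295),Vf=(222,350),Fn=(272,460),Ff=(290,520)).items(): print(nm,f(P(*p,.0288)))
```

```text
knob 0.115 [ 0.4943 -0.1557  0.115 ] len 0.041755140582603066 -31.684589757505417 wid 0.013445766666581717
knob 0.12 [ 0.4929 -0.1548  0.12  ] len 0.04094917162291648 -31.68458975750545 wid 0.013186232860175014
knob 0.125 [ 0.4915 -0.1539  0.125 ] len 0.04014320266322989 -31.68458975750549 wid 0.012926699053768182
arm -31.684589757505428
plate [ 0.4589 -0.1899  0.012 ] [ 0.4751 -0.1076  0.012 ] 0.08389780985219412
FL [ 0.6143 -0.208   0.058 ]
FR [ 0.6272 -0.1463  0.058 ]
fL [ 0.6618 -0.225   0.058 ]
fR [ 0.6762 -0.1574  0.058 ]
NR [ 0.5535 -0.1316  0.058 ]
nR [ 0.593  -0.1399  0.058 ]
Vn [ 0.5639 -0.1674  0.0288]
Vf [ 0.5866 -0.1765  0.0288]
Fn [ 0.6419 -0.1844  0.0288]
Ff [ 0.672  -0.1924  0.0288]
```

Both views agree: knob at (0.493,−0.155) with yaw −31.7° (clamp ≈0.35 rad), seat at about (0.616,−0.180) with V yaw −11.4°. Descending onto the knob and gripping.

>>> {"method": "carry_out", "body": {
  "commands": [
    [[0.0125,-0.017,-0.12],[0,0,0],1],
    [[0,0,-0.15],[0,0,0],1],
    [[0,0,-0.15],[0,0,0],1],
    [[0,0,-0.15],[0,0,0],1],
    [[0,0,-0.15],[0,0,0],1],
    [[0,0,0],[0,0,0],0],
    [[0,0,0],[0,0,0],0],
    [[0,0,0],[0,0,0],0],
    [[0,0,0],[0,0,0],0],
    [[0,0,0],[0,0,0],0],
    [[0,0,0],[0,0,0],0],
    [[0,0,0],[0,0,0],0]
  ]
}}

```text
time_s: 3.55
eef_pos: [0.4937, -0.1561, 0.2628]
tcp_rot: [3.138, 0.002, 1.02]
ft_force: [-3.7, -3.2, 6.2]
gripper_width: 0.149
```

>>> {"method": "carry_out", "body": {
  "commands": [
    [[0,0,0],[0,0,0],0],
    [[0,0,0],[0,0,0],0],
    [[0,0,0],[0,0,-0.5],0],
    [[0,0,0],[0,0,-0.5],0]
  ]
}}

```text
time_s: 3.95
eef_pos: [0.4937, -0.1561, 0.2628]
tcp_rot: [3.138, 0.001, 0.914]
ft_force: [-3.4, -3.7, 6.4]
gripper_width: 0.154
```

Run:
```python
from h import *
st=r.read_state();print(st['eef_pos'],np.degrees(st['tcp_rot']),st['gripper_width'],st['ft_force'],st['moment'])
```

```text
[ 0.49371339 -0.1560899   0.26278928] [1.79810502e+02 8.47448732e-02 5.23643233e+01] 0.15376653242458962 [-3.35284459 -3.65711954  6.44462328] [-0.42201281  0.49557254  0.10859232]
```

>>> {"method": "carry_out", "body": {
  "commands": [
    [[0,0,0.01],[0,0,-1],0],
    [[0,0,0],[0,0,-1],0],
    [[0,0,0],[0,0,-1],0],
    [[0,0,0],[0,0,-1],0],
    [[0,0,0],[0,0,-1],0],
    [[0,0,0],[0,0,-1],0],
    [[0,0,0],[0,0,-1],0],
    [[0,0,0],[0,0,-1],0],
    [[0,0,0],[0,0,-1],0],
    [[0,0,0],[0,0,-0.5],0],
    [[0,0,0],[0,0,0],0]
  ]
}}

```text
time_s: 5.05
eef_pos: [0.4933, -0.1562, 0.2629]
tcp_rot: [3.138, -0.002, -0.08]
ft_force: [-0.1, -6.2, -3.4]
gripper_width: 0.152
```

Run:
```python
from h import *
st=r.read_state();print(st['eef_pos'],np.degrees(st['tcp_rot']),st['gripper_width'],st['ft_force'],st['moment'])
```

```text
[ 0.49328169 -0.15618306  0.26285359] [ 1.79793749e+02 -9.81048095e-02 -4.58908061e+00] 0.1520654452075598 [-0.10041395 -6.2366768  -3.42395203] [-0.89152914 -0.07582524 -0.08035664]
```

>>> {"method": "carry_out", "body": {
  "commands": [
    [[0,0,0],[0,0,-0.5],0],
    [[0,0,0],[0,0,0],0]
  ]
}}

```text
time_s: 5.25
eef_pos: [0.4933, -0.1562, 0.2629]
tcp_rot: [3.138, -0.002, -0.132]
ft_force: [0.7, -5.2, -3.5]
gripper_width: 0.155
```

Run:
```python
from h import *
st=r.read_state();print(st['eef_pos'],np.degrees(st['tcp_rot']),st['gripper_width'],st['ft_force'],st['moment'])
```

```text
[ 0.49327643 -0.15615045  0.26287371] [ 1.79789608e+02 -1.06401575e-01 -7.53516296e+00] 0.15469766469910387 [ 0.67049909 -5.22698223 -3.50291466] [-0.90439851 -0.01637467  0.06512089]
```

>>> {"method": "carry_out", "body": {
  "commands": [
    [[0,0,0],[0,0,-0.4],0],
    [[0,0,0],[0,0,0],0]
  ]
}}

```text
time_s: 5.45
eef_pos: [0.4933, -0.156, 0.2629]
tcp_rot: [3.137, -0.002, -0.168]
ft_force: [0.9, -6.6, -4.0]
gripper_width: 0.158
```

Run:
```python
from h import *
st=r.read_state();print(np.degrees(st['tcp_rot']),st['gripper_width'],st['ft_force'],st['moment'])
```

```text
[ 1.79729177e+02 -9.45558792e-02 -9.60399819e+00] 0.15797836413694694 [ 0.85905742 -6.59316941 -3.96594601] [-0.96105635 -0.10155554  1.42966077]
```

>>> {"method": "carry_out", "body": {
  "commands": [
    [[0,0,0],[0,0,-0.4],0],
    [[0,0,0],[0,0,0],0]
  ]
}}

```text
time_s: 5.65
eef_pos: [0.4934, -0.1559, 0.2629]
tcp_rot: [3.136, -0.002, -0.205]
ft_force: [-0.1, -5.9, -4.2]
gripper_width: 0.152
```

Run:
```python
from h import *
st=r.read_state();print(np.degrees(st['tcp_rot']),st['gripper_width'],st['ft_force'],st['moment'])
```

```text
[ 1.79678264e+02 -9.07693071e-02 -1.17741036e+01] 0.1515013481858993 [-0.06269768 -5.86952592 -4.22339376] [-0.84754527 -0.07709481  2.37343934]
```

The moment rose to 1.4 and then 2.4 N·m at the expected angle, so the end stop is reached. Unwinding slightly, releasing and lifting, then on to the tube.

>>> {"method": "carry_out", "body": {
  "commands": [
    [[0,0,0],[0,0,0.4],0],
    [[0,0,0],[0,0,0],0.7],
    [[0,0,0],[0,0,0],0.7],
    [[0,0,0],[0,0,0],0.7],
    [[0,0,0],[0,0,0],0.7],
    [[0,0,0.1],[0,0,0],0.7],
    [[0,0,0.2],[0,0,0],0.7],
    [[0,0,0.2],[0,0,0],0.7],
    [[0,0,0.2],[0,0,0],0.7]
  ]
}}

```text
time_s: 6.55
eef_pos: [0.4929, -0.1548, 0.4041]
tcp_rot: [-3.141, 0.0, -0.174]
ft_force: [1.0, -0.1, -0.0]
gripper_width: 0.703
```

>>> {"method": "carry_out", "body": {
  "commands": [
    [[-0.028,0.213,0],[0,0,-1],0.7],
    [[-0.028,0.213,0],[0,0,-1],0.7],
    [[-0.028,0.213,0],[0,0,-1],0.7],
    [[-0.028,0.213,0],[0,0,-1],0.7],
    [[-0.028,0.213,0],[0,0,-1],0.7],
    [[-0.028,0.213,0],[0,0,-1],0.7],
    [[-0.028,0.213,0],[0,0,-1],0.7],
    [[-0.028,0.213,0],[0,0,-1],0.7],
    [[-0.028,0.213,0],[0,0,-1],0.7],
    [[-0.028,0.213,0],[0,0,-1],0.7],
    [[0,0,0],[0,0,0],0.7],
    [[0,0,0],[0,0,0],0.7]
  ]
}}

```text
time_s: 7.75
eef_pos: [0.4367, 0.2717, 0.4026]
tcp_rot: [3.141, -0.0, -1.218]
ft_force: [0.7, -0.9, -0.7]
gripper_width: 0.698
```

Run:
```python
from h import *
import pickle
t=snap('top','top2');w=snap('wrist','wrist2');pickle.dump((w,t),open('w2.pkl','wb'));st=r.read_state();print(st['eef_pos'],np.degrees(st['tcp_rot']),st['ft_force'])
print(proj(w,(.437,.27,.015)))
# composite: wrist + fixture crop from top
o=np.zeros((600,640,3),np.uint8);o[:400]=w['img'];o[400:,:160]=cv2.resize(t['img'][170:255,390:458],(160,200),interpolation=cv2.INTER_CUBIC)
cv2.imwrite('pics/comp2.png',o[:,:,::-1])
```

```text
[0.43721229 0.27025583 0.40254109] [ 1.79966370e+02 -2.79623514e-02 -6.99537227e+01] [ 0.3903377   0.28328388 -0.38027918]
[np.float64(322.07403541324487), np.float64(161.9835069965464)]
```

View pics/comp2.png

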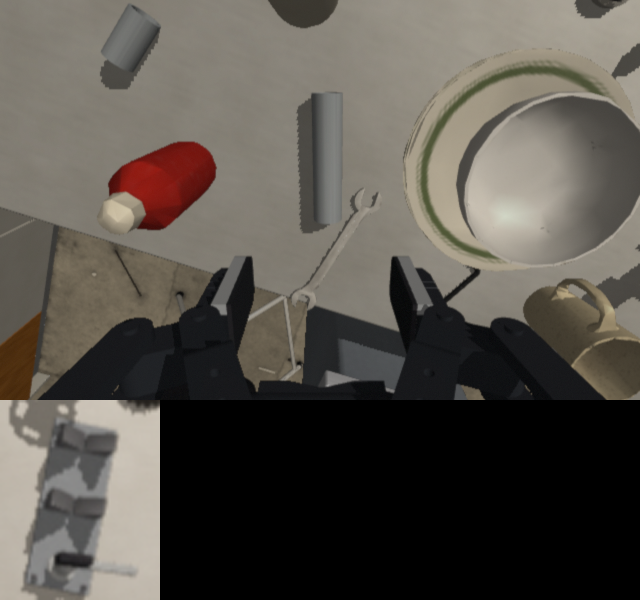

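The clamp arm now lies square to the V and to the right. The tube is at x 312–343, y 93–224 in the wrist view, upright between the jaws.

Run:
```python
from h import *
import pickle
w,t=pickle.load(open('w2.pkl','rb'))
g=w['img'][80:240,290:360].astype(int)
m=((g.max(2)-g.min(2)<8)&(g.max(2)>75)).astype(np.uint8)
m=cv2.morphologyEx(m,cv2.MORPH_OPEN,np.ones((5,5),np.uint8))
n,l,st,ce=cv2.connectedComponentsWithStats(m);i=1+np.argmax(st[1:,4]);print(st[i],ce[i]+[290,80])
for y in (100,125,150,175,200,215):
    xs=np.where(l[y-80]==i)[0]+290; print(y,xs.min(),xs.max())
print('cam',-np.array(w['R']).T@np.array(w['t']))
for z in (.015,.02,.03):
  e=[ray(w,327.6,93,z),ray(w,328,223,z)];print(z,e[0].round(4),e[1].round(4),np.linalg.norm(e[0]-e[1]),((e[0]+e[1])/2).round(4),np.degrees(np.arctan2(*(e[0]-e[1])[1::-1])))
```

```text
[  28   12   25  133 3154] [329.46829423 157.46068484]
100 318 341
125 318 341
150 318 341
175 318 341
200 318 341
215 318 341
cam [0.51356756 0.29930995 0.37231327]
0.015 [0.5024 0.2883 0.015 ] [0.376  0.2408 0.015 ] 0.1350289312174379 [0.4392 0.2646 0.015 ] 20.625943849993867
0.02 [0.5025 0.2885 0.02  ] [0.3779 0.2416 0.02  ] 0.13313942777563362 [0.4402 0.265  0.02  ] 20.625943849993867
0.03 [0.5028 0.2888 0.03  ] [0.3818 0.2432 0.03  ] 0.1293604208920249 [0.4423 0.266  0.03  ] 20.625943849993856
```

>>> {"method": "carry_out", "body": {
  "commands": [
    [[0.024,-0.0215,-0.1],[0,0,0.09],0.7],
    [[0,0,-0.2],[0,0,0],0.7],
    [[0,0,-0.2],[0,0,0],0.7],
    [[0,0,-0.2],[0,0,0],0.7],
    [[0,0,-0.2],[0,0,0],0.7],
    [[0,0,-0.15],[0,0,0],0.7],
    [[0,0,-0.08],[0,0,0],0.7],
    [[0,0,0],[0,0,0],0.7]
  ]
}}

```text
time_s: 8.65
eef_pos: [0.4408, 0.2643, 0.1739]
tcp_rot: [3.135, -0.0, -1.214]
ft_force: [-0.5, 0.3, 0.1]
gripper_width: 0.698
```

>>> {"method": "carry_out", "body": {
  "commands": [
    [[0,0,0],[0,0,0],0],
    [[0,0,0],[0,0,0],0],
    [[0,0,0],[0,0,0],0],
    [[0,0,0],[0,0,0],0],
    [[0,0,0],[0,0,0],0],
    [[0,0,0],[0,0,0],0],
    [[0,0,0],[0,0,0],0]
  ]
}}

```text
time_s: 9.35
eef_pos: [0.4432, 0.2669, 0.1787]
tcp_rot: [-3.138, -0.001, -1.211]
ft_force: [-0.7, -2.5, 7.6]
gripper_width: 0.326
```

>>> {"method": "carry_out", "body": {
  "commands": [
    [[0,0,0.05],[0,0,0],0],
    [[0,0,0.15],[0,0,0],0],
    [[0,0,0.2],[0,0,0],0],
    [[0,0,0.2],[0,0,0],0],
    [[0,0,0],[0,0,0],0],
    [[0,0,0],[0,0,0],0]
  ]
}}

```text
time_s: 9.95
eef_pos: [0.4421, 0.2669, 0.2982]
tcp_rot: [-3.139, 0.0, -1.211]
ft_force: [-0.7, -0.5, -1.4]
gripper_width: 0.325
```

Run:
```python
from h import *
import pickle
w=snap('wrist','wrist3');s=snap('scene','scene3');pickle.dump((w,s),open('w3.pkl','wb'));st=r.read_state();print(st['eef_pos'],np.degrees(st['tcp_rot']),st['ft_force'],st['moment'],st['gripper_width'])
```

```text
[0.44089405 0.26633548 0.29525325] [ 1.79818381e+02  1.63261343e-03 -6.94017057e+01] [-0.27299936  0.01708736 -1.76325779] [-0.00727706  0.03303865 -0.0272929 ] 0.32850931878795575
```

View pics/wrist3.png

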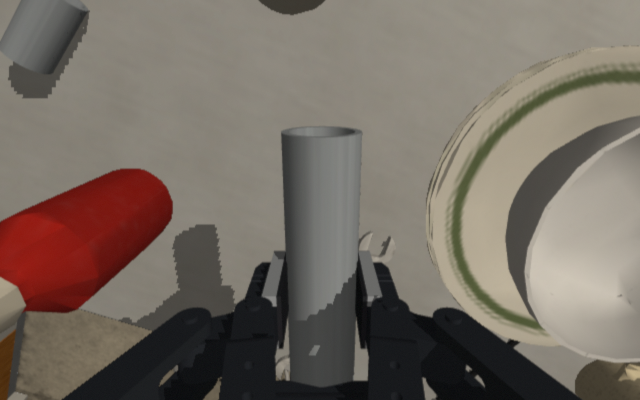

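Run:
```python
from h import *
import pickle
w,s=pickle.load(open('w3.pkl','rb'))
p=np.array([.4409,.2663]);d=np.array([np.cos(np.radians(20.6)),np.sin(np.radians(20.6))]);n=np.array([-d[1],d[0]])
for nm,u,v,z in [('toprim',321.5,127,.1466),('L',282,132,.1316),('R',362,132,.1316),('sideL mid',285,230,.1316),('sideR',359,230,.1316)]:
    q=ray(w,u,v,z)[:2]-p; print(nm,(q@d).round(4),(q@n).round(4))
```

```text
toprim 0.0677 0.0006
L 0.0639 0.0156
R 0.0639 -0.0148
sideL mid 0.0235 0.0157
sideR 0.0235 -0.015
```

The tube is held squarely and centred within 1 mm. Carrying it over the seat.

>>> {"method": "carry_out", "body": {
  "commands": [
    [[0,0,0.2],[0,0,0],0],
    [[0.088,-0.223,0.1],[0,0,-0.535],0],
    [[0.088,-0.223,0],[0,0,-0.535],0],
    [[0.088,-0.223,0],[0,0,-0.535],0],
    [[0.088,-0.223,0],[0,0,-0.535],0],
    [[0.088,-0.223,0],[0,0,-0.535],0],
    [[0.088,-0.223,0],[0,0,-0.535],0],
    [[0.088,-0.223,0],[0,0,-0.535],0],
    [[0.088,-0.223,0],[0,0,-0.535],0],
    [[0.088,-0.223,0],[0,0,-0.535],0],
    [[0.088,-0.223,0],[0,0,-0.535],0],
    [[0,0,0],[0,0,0],0]
  ]
}}

```text
time_s: 11.25
eef_pos: [0.6178, -0.183, 0.3529]
tcp_rot: [3.139, -0.002, -1.778]
ft_force: [-0.9, 1.3, -0.6]
gripper_width: 0.327
```

>>> {"method": "carry_out", "body": {
  "commands": [
    [[0,0,-0.15],[0,0,0],0],
    [[0,0,-0.15],[0,0,0],0],
    [[0,0,0],[0,0,0],0],
    [[0,0,0],[0,0,0],0]
  ]
}}

```text
time_s: 11.65
eef_pos: [0.6163, -0.1768, 0.2934]
tcp_rot: [3.136, 0.001, -1.771]
ft_force: [0.4, -1.4, -1.3]
gripper_width: 0.327
```

Run:
```python
from h import *
import pickle
w=snap('wrist','wrist4');s=snap('scene','scene4');t=snap('top','top4');pickle.dump((w,s,t),open('w4.pkl','wb'));st=r.read_state();print(st['eef_pos'],np.degrees(st['tcp_rot']),st['ft_force'],st['moment'],st['gripper_width'])
o=np.zeros((600,800,3),np.uint8);o[:400,:640]=w['img']
o[400:,:300]=cv2.resize(s['img'][110:190,320:440],(300,200),interpolation=cv2.INTER_CUBIC)
o[400:,320:620]=cv2.resize(t['img'][160:260,370:520],(300,200),interpolation=cv2.INTER_CUBIC)
cv2.imwrite('pics/comp4.png',o[:,:,::-1])
```

```text
[ 0.61804923 -0.177563    0.29776324] [-1.79835987e+02 -2.78861615e-02 -1.01479834e+02] [ 0.03295414 -0.01689663 -1.39274862] [-0.01065204 -0.00688151  0.0192177 ] 0.32868180121333185
```

View pics/comp4.png

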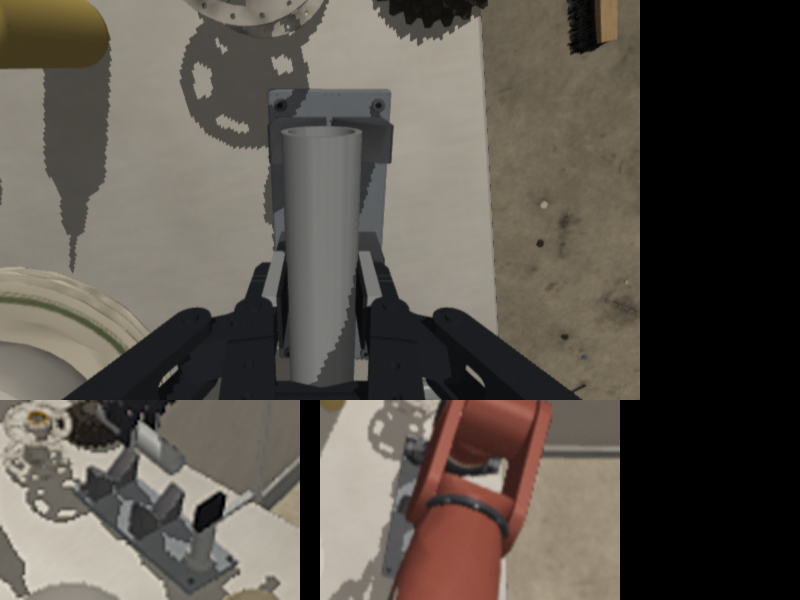

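The tube is above the seat with the clamp clear. In the wrist view the far plate corners are at (270,90) and (391,90), with the V valley at about (331,120). I'll turn these into offsets.

Run:
```python
from h import *
import pickle
w,s,t=pickle.load(open('w4.pkl','rb'))
st=r.read_state();p=st['eef_pos'][:2];print(p)
a=np.radians(-11.5);d=np.array([np.cos(a),np.sin(a)]);n=np.array([-d[1],d[0]])
def q(nm,u,v,z):
    X=ray(w,u,v,z)[:2];k=X-p;print(nm,X.round(4),'along',(k@d).round(4),'left',(k@n).round(4))
q('plate fl',270,90,.012);q('plate fr',391,90,.012);q('plate l near',273,235,.012);q('plate r near',384,235,.012)
q('valley',330,121,.0288);q('block r',393,123,.058);q('block l',268,118,.058);q('seat pt est',*proj(w,(.616,-.180,.05)),.05)
g=cv2.resize(w['img'][75:175,255:405],(780,520),interpolation=cv2.INTER_CUBIC);cv2.imwrite('pics/crop4.png',g[:,:,::-1])
```

```text
[ 0.61804923 -0.177563  ]
plate fl [ 0.6939 -0.1566] along 0.0702 left 0.0357
plate fr [ 0.6777 -0.2364] along 0.0702 left -0.0457
plate l near [ 0.5897 -0.1327] along -0.0367 left 0.0383
plate r near [ 0.5727 -0.2164] along -0.0367 left -0.0471
valley [ 0.6678 -0.1923] along 0.0517 left -0.0045
block r [ 0.6631 -0.227 ] along 0.054 left -0.0394
block l [ 0.6799 -0.1584] along 0.0568 left 0.0311
seat pt est [ 0.616 -0.18 ] along -0.0015 left -0.0028
```

View pics/crop4.png

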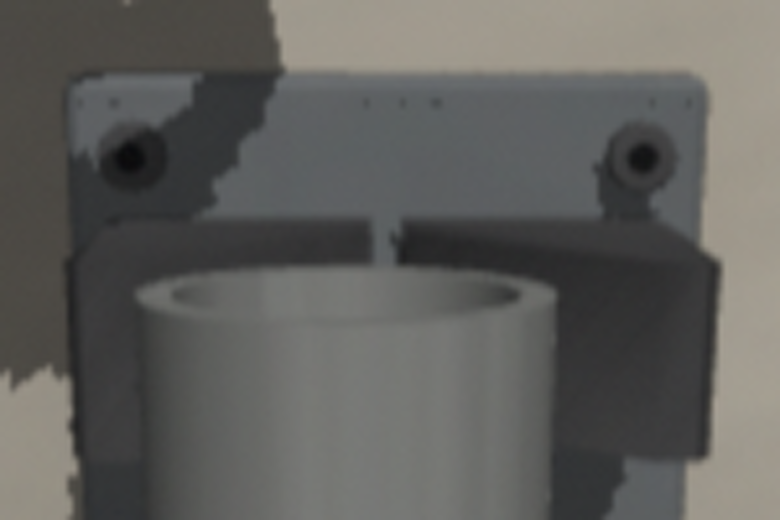

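>>> {"method": "carry_out", "body": {
  "commands": [
    [[0,-0.011,-0.1],[0,0,0],0],
    [[0,0,-0.1],[0,0,0],0],
    [[0,0,0],[0,0,0],0],
    [[0,0,0],[0,0,0],0],
    [[0,0,0],[0,0,0],0],
    [[0,0,0],[0,0,0],0],
    [[0,0,0],[0,0,0],0],
    [[0,0,0],[0,0,0],0]
  ]
}}

```text
time_s: 12.6
eef_pos: [0.6176, -0.1799, 0.2567]
tcp_rot: [-3.14, -0.0, -1.772]
ft_force: [0.3, 0.7, -0.4]
gripper_width: 0.327
```

Run:
```python
from h import *
import pickle
w=snap('wrist','wrist5');st=r.read_state();print(st['eef_pos'],np.degrees(st['tcp_rot']),st['ft_force'],st['moment'])
pickle.dump(w,open('w5.pkl','wb'));print((-np.array(w['R']).T@np.array(w['t'])).round(4))
```

```text
[ 0.61744699 -0.17990685  0.25640354] [-1.79963469e+02 -5.60796310e-03 -1.01510228e+02] [-0.06914486  0.07305459  0.01277583] [-0.03101365 -0.00024773 -0.00366101]
[ 0.6975 -0.1958  0.2266]
```

View pics/wrist5.png

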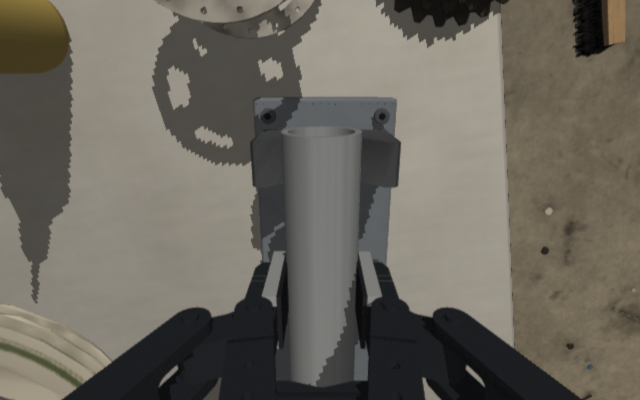

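In the wrist view the far block spans x 251–400 (mid 325.5) and the tube spans 284–361 (mid 322.5). Checking the lateral offset.

Run:
```python
from h import *
import pickle
w=pickle.load(open('w5.pkl','rb'));p=np.array([.61745,-.1799])
a=np.radians(-11.5);d=np.array([np.cos(a),np.sin(a)]);n=np.array([-d[1],d[0]])
def q(nm,u,v,z):
    k=ray(w,u,v,z)[:2]-p;print(nm,'along',(k@d).round(4),'left',(k@n).round(4))
q('bl far',251,138,.058);q('br far',400,138,.058);q('bl near',253,186,.058);q('br near',398,186,.058)
q('plate l',255,98,.012);q('plate r',396,98,.012)
q('tube L',283,132,.0927);q('tube R',362,132,.0927)
```

```text
bl far along 0.0548 left 0.0334
br far along 0.0548 left -0.0368
bl near along 0.0312 left 0.0339
br near along 0.0312 left -0.0374
plate l along 0.0707 left 0.0387
plate r along 0.0707 left -0.043
tube L along 0.0626 left 0.0146
tube R along 0.0626 left -0.0148
```

>>> {"method": "carry_out", "body": {
  "commands": [
    [[0.0055,-0.01,-0.06],[0,0,0],0],
    [[0,0,-0.06],[0,0,0],0],
    [[0,0,-0.04],[0,0,0],0],
    [[0,0,0],[0,0,0],0],
    [[0,0,0],[0,0,0],0],
    [[0,0,0],[0,0,0],0]
  ]
}}

```text
time_s: 13.25
eef_pos: [0.6187, -0.182, 0.2242]
tcp_rot: [-3.141, -0.0, -1.772]
ft_force: [-0.0, 0.2, -1.7]
gripper_width: 0.33
```

>>> {"method": "carry_out", "body": {
  "commands": [
    [[0,0,-0.01],[0,0,0],0],
    [[0,0,-0.01],[0,0,0],0],
    [[0,0,0],[0,0,0],0],
    [[0,0,0],[0,0,0],0]
  ]
}}

```text
time_s: 13.65
eef_pos: [0.6184, -0.1818, 0.2199]
tcp_rot: [3.142, 0.0, -1.772]
ft_force: [-0.1, 0.5, -2.0]
gripper_width: 0.333
```

>>> {"method": "carry_out", "body": {
  "commands": [
    [[0,0,-0.01],[0,0,0],0],
    [[0,0,0],[0,0,0],0],
    [[0,0,0],[0,0,0],0]
  ]
}}

```text
time_s: 13.95
eef_pos: [0.6184, -0.1818, 0.2178]
tcp_rot: [3.141, 0.0, -1.772]
ft_force: [-0.0, 0.2, -0.8]
gripper_width: 0.328
```

Run:
```python
from h import *
st=r.read_state();print(st['eef_pos'],np.degrees(st['tcp_rot']),st['ft_force'],st['moment'])
```

```text
[ 0.61837604 -0.1818444   0.21784614] [ 1.79988107e+02  2.95528419e-03 -1.01512185e+02] [-0.00495935  0.21163023 -0.75092609] [ 0.00489723 -0.01396259 -0.02830907]
```

>>> {"method": "carry_out", "body": {
  "commands": [
    [[0,0,-0.01],[0,0,0],0],
    [[0,0,0],[0,0,0],0],
    [[0,0,0],[0,0,0],0]
  ]
}}

```text
time_s: 14.25
eef_pos: [0.6184, -0.1818, 0.2158]
tcp_rot: [3.141, 0.0, -1.772]
ft_force: [0.3, 0.1, -0.8]
gripper_width: 0.325
```

>>> {"method": "carry_out", "body": {
  "commands": [
    [[0,0,-0.01],[0,0,0],0],
    [[0,0,0],[0,0,0],0],
    [[0,0,0],[0,0,0],0]
  ]
}}

```text
time_s: 14.55
eef_pos: [0.6185, -0.1819, 0.214]
tcp_rot: [-3.141, -0.0, -1.772]
ft_force: [0.6, -0.4, -0.1]
gripper_width: 0.328
```

Run:
```python
from h import *
st=r.read_state();print(st['eef_pos'],np.degrees(st['tcp_rot']),st['ft_force'],st['moment'])
```

```text
[ 0.61846806 -0.18191969  0.21397536] [-1.79989933e+02 -5.64079737e-03 -1.01509990e+02] [ 0.62617701 -0.4331194  -0.05674449] [-0.03241839 -0.02966135  0.01726471]
```

Contact begins at TCP z ≈0.214, as predicted for a fully home tube. Now pressing in small steps.

>>> {"method": "carry_out", "body": {
  "commands": [
    [[0,0,-0.005],[0,0,0],0],
    [[0,0,0],[0,0,0],0],
    [[0,0,0],[0,0,0],0]
  ]
}}

```text
time_s: 14.85
eef_pos: [0.6186, -0.182, 0.2138]
tcp_rot: [-3.141, -0.0, -1.772]
ft_force: [-1.9, 0.3, 5.0]
gripper_width: 0.329
```

>>> {"method": "carry_out", "body": {
  "commands": [
    [[0,0,-0.005],[0,0,0],0],
    [[0,0,0],[0,0,0],0],
    [[0,0,0],[0,0,0],0]
  ]
}}

```text
time_s: 15.15
eef_pos: [0.6186, -0.182, 0.2137]
tcp_rot: [3.141, -0.0, -1.772]
ft_force: [-4.9, 2.0, 9.7]
gripper_width: 0.326
```

Run:
```python
from h import *
st=r.read_state();print(st['eef_pos'],np.degrees(st['tcp_rot']),st['ft_force'],st['moment'])
```

```text
[ 0.61863387 -0.18198112  0.21371503] [ 1.79988520e+02 -6.70673442e-03 -1.01515534e+02] [-4.94113545  2.01800631  9.73309531] [ 0.18994426  0.72685042 -0.1264134 ]
```

>>> {"method": "carry_out", "body": {
  "commands": [
    [[-0.004,0.001,-0.003],[0,0,0],0],
    [[0,0,0],[0,0,0],0],
    [[0,0,0],[0,0,0],0]
  ]
}}

```text
time_s: 15.45
eef_pos: [0.6183, -0.1819, 0.2137]
tcp_rot: [-3.14, -0.0, -1.772]
ft_force: [-3.2, 1.6, 10.7]
gripper_width: 0.327
```

Run:
```python
from h import *
st=r.read_state();print(st['eef_pos'],np.degrees(st['tcp_rot']),st['ft_force'],st['moment'])
```

```text
[ 0.61831725 -0.18190194  0.21372535] [-1.79902397e+02 -1.42601692e-02 -1.01517907e+02] [-3.22125554  1.5650935  10.7430057 ] [ 0.22037645  0.67529572 -0.10075804]
```

>>> {"method": "carry_out", "body": {
  "commands": [
    [[-0.004,0.001,-0.004],[0,0,0],0],
    [[0,0,0],[0,0,0],0],
    [[0,0,0],[0,0,0],0],
    [[0,0,0],[0,0,0],0]
  ]
}}

```text
time_s: 15.85
eef_pos: [0.618, -0.1818, 0.2137]
tcp_rot: [-3.138, -0.0, -1.772]
ft_force: [-2.9, 1.3, 12.0]
gripper_width: 0.327
```

Run:
```python
from h import *
import pickle
w=snap('wrist','wrist6');s=snap('scene','scene6');pickle.dump((w,s),open('w6.pkl','wb'))
st=r.read_state();print(st['eef_pos'],np.degrees(st['tcp_rot']),st['ft_force'],st['moment'])
o=np.zeros((600,640,3),np.uint8);o[:400]=w['img'];o[400:,:300]=cv2.resize(s['img'][110:190,320:440],(300,200),interpolation=cv2.INTER_CUBIC)
cv2.imwrite('pics/comp6.png',o[:,:,::-1])
```

```text
[ 0.61804316 -0.18181868  0.2136929 ] [-1.79804020e+02 -2.38400839e-02 -1.01519200e+02] [-3.60308077  1.70466317 11.85176175] [ 0.17145153  0.54899193 -0.09498124]
```

View pics/comp6.png

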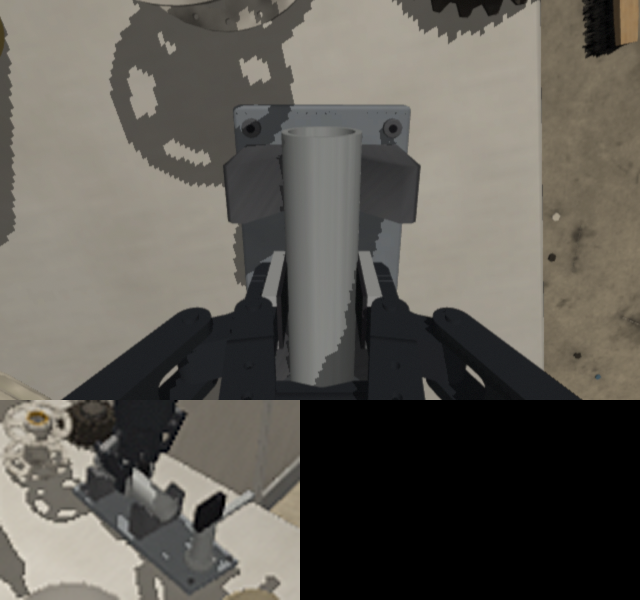

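The tube sits in the V at mid 322 px, level with the block's mid of 322 px, and the clamp is clear to the right. Checking the position along the V numerically.

Run:
```python
from h import *
import pickle
w,s=pickle.load(open('w6.pkl','rb'));p=np.array([.618,-.1818])
a=np.radians(-11.5);d=np.array([np.cos(a),np.sin(a)]);n=np.array([-d[1],d[0]])
def q(nm,u,v,z):
    k=ray(w,u,v,z)[:2]-p;print(nm,'along',(k@d).round(4),'left',(k@n).round(4))
q('bl far',225,160,.058);q('br far',420,160,.058);q('bl near',228,222,.058);q('br near',416,222,.058)
q('tube L',283,132,.05);q('tube R',361,132,.05);q('tube rim top',322,136,.065);q('plate far',322,105,.012);q('seat0',*proj(w,(.616,-.18,.05)),.05)
g=w['img'][95:235,215:430];cv2.imwrite('pics/crop6.png',cv2.resize(g,(800,521),interpolation=cv2.INTER_CUBIC)[:,:,::-1])
```

```text
bl far along 0.0541 left 0.0348
br far along 0.054 left -0.0351
bl near along 0.0301 left 0.0357
br near along 0.0301 left -0.0356
tube L along 0.0629 left 0.0146
tube R along 0.0629 left -0.0145
tube rim top along 0.0637 left 0.0001
plate far along 0.0701 left -0.0
seat0 along -0.0023 left 0.0014
```

View pics/crop6.png

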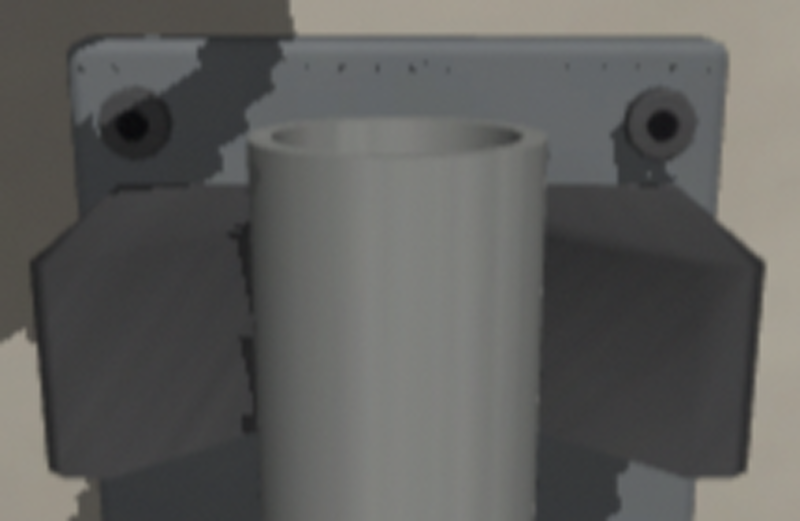

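Block span is 0.0301–0.0521 (22 mm, as given), so the seat is at −1.9 mm and the tube centre at −2.1 mm: centred. Adding a little more press.

>>> {"method": "carry_out", "body": {
  "commands": [
    [[0,0,-0.003],[0,0,0],0],
    [[0,0,0],[0,0,0],0],
    [[0,0,0],[0,0,0],0],
    [[0,0,0],[0,0,0],0]
  ]
}}

```text
time_s: 16.35
eef_pos: [0.6181, -0.1818, 0.2137]
tcp_rot: [-3.138, -0.0, -1.772]
ft_force: [-4.1, 1.5, 14.1]
gripper_width: 0.329
```

Run:
```python
from h import *
st=r.read_state();print(st['eef_pos'],np.degrees(st['tcp_rot']),st['ft_force'],st['moment'])
```

```text
[ 0.61809623 -0.18183978  0.21367951] [-1.79813907e+02 -2.48080343e-02 -1.01514568e+02] [-4.066015    1.47066132 14.13165478] [ 0.30787637  0.74958137 -0.14395638]
```

>>> {"method": "carry_out", "body": {
  "commands": [
    [[0,0,0],[0,0,0],0],
    [[0,0,0],[0,0,0],0],
    [[0,0,0],[0,0,0],0],
    [[0,0,0],[0,0,0],0],
    [[0,0,0],[0,0,0],0]
  ]
}}

```text
time_s: 16.85
eef_pos: [0.6181, -0.1818, 0.2136]
tcp_rot: [-3.138, -0.0, -1.772]
ft_force: [-4.3, 1.7, 14.7]
gripper_width: 0.329
```

Run:
```python
from h import *
st=r.read_state();print(st['eef_pos'],st['ft_force'],st['gripper_width']);print(r.job_done())
```

```text
[ 0.61808371 -0.18181351  0.21364325] [-4.31143018  1.67468698 14.67957827] 0.32914447212600473
the job is handed in; nothing more can be done
None
```

I turned the clamp knob clockwise to its end stop and left it there. Then I laid the 130 mm tube in the V and handed in at about 17 s with the gripper still pressing it down.

**Clamp:** The moment rose to 2.4 N·m at the expected stop angle. The pictures afterwards show the arm square to the V and clear to the right.

**Tube position:** In the last wrist picture the tube is within about 0.5 mm of centre, both along and across the V. It came to rest at about the height I had worked out for fully home, and that height hardly changed as I pressed harder.

**Press:** The last reading was 14.7 N and steady. About 1 N of tube weight comes on top of that.

**Small disagreements:**
- A sideways force of about 4.6 N, mostly along the V, was left after I had partly relieved it.
- At about 11 N the moments put the load roughly 14 mm towards the robot from the middle. That is well inside the span of the blocks, so both should bear. I did not check this again at the final press.
- The first top-view position of the tube was about 5 mm off the wrist view; I used the wrist view.

I did not touch the short tube or the oil bottle, but took no last picture to check them.

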